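# Pack the specimen discs under the flap of the accessory case

## Robot

A 7-joint arm with a two-finger parallel gripper is mounted at the origin on the work surface. World frame = base frame: x ahead of the robot, y to its left, z up, the work surface at z = 0. Lengths are in mm, angles in rad, forces in N, time in s.
With the tool pointing down it reaches from about 350 to 900 mm from the base axis. Payload 8.1 kg.
Tool frame: the origin (TCP) lies on the front face of the gripper's body, between the roots of the fingers; the fingertips stand bot.tcp_to_tips ahead of it and the grasp point (between the pads) lies 54 mm ahead of it (bot.tcp_to_tips is the distance from the TCP to the fingertips, in mm); z points along the fingers, y is the line along which they close (so a half turn about z gives the same grasp; the last joint's range is limited). The gripper opens to 85 mm and grips with 20 to 120 N. Pads are 22 mm wide; open, the fingers measure 114 mm over their backs; the gripper's body (76 mm by 85 mm) begins 54 mm behind the grasp point. The pads swing forward as they close: fully open they stand 13 mm farther back than shut.
Start: joints at [1.034, 0.434, 0.025, 1.573, -0.012, 1.134, -0.075], TCP at [262.68, -567.131, 303.923] pointing down, gripper open.
Joint ranges: [-2.62, 2.62], [-0.44, 2.09], [-1.27, 1.32], [0.08, 2.57], [-1.32, 4.46], [0.12, 2], [-2.74, 2.74]. Speed limits (rad/s): [2.22, 2.22, 3.01, 3.01, 3.14, 3.14, 3.14].

## Interface

Orientations are given as a rotation vector (axis times angle).
In Python, from cell import bot, hand, eyes, ticket gives the robot as it stands. Calls block until the motion is done:
- bot.reach(position, orientation): joint-space move of the TCP to a pose.
- bot.movel(position, attitude=None, velocity=150, max_force=None): straight line of the TCP; attitude=None keeps the orientation; velocity is the mean speed in mm/s. With max_force (N) it stops when the force on the tool has changed by that much, and returns True; else False.
- bot.goto_joints(angles): joint-space move.
- hand.grip(opening, force=None): finger opening in mm; force is the grip in N (None keeps the last); returns when the fingers have stopped.
- bot.pause(seconds).
- bot.inverse_kinematics(position, orientation): joint angles nearest the present ones, or None.
- eyes.grab_frame(name): name is "scene" or "side" or "wrist"; returns the picture (420x560x3 uint8, blue, green, red); there is no depth.
- eyes.calibration(name): a dict with "K" (3x3 intrinsics, pixels), "eye" and "rotation" of the camera in the world. Camera axes: x right, y up, looking along -z (the intrinsics and any distortion apply to the point x, -y, -z); pixel columns grow to the right and rows downward; lengths in mm; the calibration is good to about 2 mm. A picture is of the moment at which its call begins: read the wrist's pose just before it. calibration takes no time and is no camera call; for the wrist camera it gives the pose at the moment of the call.
A pose or a line that the arm cannot do raises bot.IKError and nothing moves.
- ticket.job_done(): hands the job in; it is judged then, once.
Readings, each from a call of its own:
- bot.read_t(): time.
- bot.read_joint_pos(): joint angles.
- bot.read_dq(): joint speeds.
- bot.read_joint_efforts(): joint torques, N m.
- bot.read_ee_pos(): TCP position.
- bot.read_tool_rot(): TCP orientation.
- bot.read_contact_force(): force on the tool from outside, world axes, zero at the start.
- bot.read_wrist_torque(): the same for the moment, N m.
- bot.read_gripper_width(): finger opening in mm.
- bot.read_finger_force(): force on a finger pad.
Only numpy, scipy, OpenCV 4.12 (cv2) and the standard library are available. Lean on these libraries where they do the work, as an engineer would, in place of code of your own. Each camera call takes 0.05 s, during which the arm holds its last target. There are 200 camera calls.

## Task

Swing up the hinged divider flap of the grey accessory case until it stays open by itself, then set the two specimen discs from the table into the lower tier, stems up: the large disc in the large bay at the near end, the small disc in the middle bay next to it. Set the discs down rather than dropping them, then lower the flap under control, without letting it slam, until it is fully shut, and let go. Leave everything else on the table and in the case where it is.

Things in the scene. Friction and masses are not known exactly. Their poses are not given: they have to be found in the camera images.
- case: Grey fixed case, 204 (x) x 132 (y) x 68 mm, origin under its centre. Walls 4 mm: long walls at y = +-64 mm, 49 mm high; end walls 68 mm high. Floor 5 mm. Two 4 mm partitions, 40 mm high, at x = -18 and +42 mm, make three bays 124 mm long in y: large (x -98 to -20 mm, near end), small (-16 to +40 mm, middle), occupied (+44 to +98 mm). The flap over them belongs to it.
- large_bay (a point): Centre of the large bay's floor, 5 mm above the table; axes as the case's.
- small_bay (a point): Centre of the small bay's floor, 5 mm above the table; axes as the case's.
- flap (a joint): Angle of the aluminium divider flap (188 x 122 x 4 mm, 0.2 kg, underside 52 mm above the table): 0 = shut and level, growing as its free (-y) edge rises; stop at 1.85 rad. Let go below about 1.45 rad it falls shut; beyond about 1.6 rad it falls open to the stop, leaning over the case's +y side. Slight friction and damping only.
- flap_hinge (a point): Middle of the hinge line, 54 mm above the table, on the case's +y side; hinge line parallel to the case's x; axes as the case's.
- flap_bar (a point): Middle of the flap's handle: round bar, 10 mm diameter, parallel to the hinge line, between two posts (70 mm free), 34 mm above the flap's mid-plane and 112 mm from the hinge line along the flap. Shut: 88 mm above the table, at case y = -50 mm. Pinched from above along the case's y by an upright gripper, the bar turns between the fingers over the whole swing.
- large_disc_mid (a point): Large specimen disc, loose: 46 mm diameter, 8 mm thick plate lying flat with a round stem 14 mm in diameter standing up from its centre, 42 mm tall in all, 0.08 to 0.17 kg. Point on the axis half-way up (21 mm above its underside); z along the stem.
- small_disc_mid (a point): Small specimen disc, loose: 28 mm diameter, 8 mm thick plate lying flat with a round stem 14 mm in diameter standing up from its centre, 42 mm tall in all, 0.05 to 0.1 kg. Point on the axis half-way up (21 mm above its underside); z along the stem. The two discs may have changed places.
- large_disc: The large disc itself; origin under its centre.
- small_disc: The small disc itself; origin under its centre.
- clamp: Dark steel block 32 x 50 x 26 mm already stored in the third (far, +x end) bay of the case; stays there. Origin under its centre.
- blade_box: Bystander: flat black blade dispenser 22 x 56 x 13 mm lying between the two discs, long side about along y. Origin under its centre.
- brush: Bystander: wooden brush, 190 mm long, lying to the right of the discs.
- screwdriver: Bystander: black-handled screwdriver, 170 mm long, lying to the left of the case.
- medium: Bystander: closed white bottle, 48 mm diameter, 120 mm tall, upright to the left of the case. Origin under its centre.
- jar: Bystander: glass jar, 60 mm diameter, 60 mm tall, beyond the case. Origin under its centre.
- wrench: Bystander: steel wrench, 130 mm long, lying beyond the case.
Not all that is in view belongs to the job. Leave any green or red look-alike of the large_disc alone.

How it is judged (in metres and radians):
On the way, in this order (a step that is already met when the one before it is completed fails the run):
1. the flap is swung open past its balance point and stays there untouched (value of joint flap above 1.7 rad and contact force between each of the arm, the fingers and case below 0.1 N), for 0.2 s.
2. one disc stands in its bay, released (((x of large_disc_mid in the frame of case between -0.085 and -0.033 m and y of large_disc_mid in the frame of case between -0.056 and 0.056 m and z of large_disc_mid in the frame of case below 0.031 m and angle between large_disc_mid's own z axis and vertical below 0.15 rad and contact force between the fingers and large_disc below 0.1 N) or (x of small_disc_mid in the frame of case between -0.008 and 0.032 m and y of small_disc_mid in the frame of case between -0.056 and 0.056 m and z of small_disc_mid in the frame of case below 0.031 m and angle between small_disc_mid's own z axis and vertical below 0.15 rad and contact force between the fingers and small_disc below 0.1 N))), for 0.1 s.
3. both discs stand in their bays, released, the flap still open (x of large_disc_mid in the frame of case between -0.085 and -0.033 m and y of large_disc_mid in the frame of case between -0.056 and 0.056 m and z of each of large_disc_mid, small_disc_mid in the frame of case below 0.031 m and angle between each of large_disc_mid, small_disc_mid's own z axis and vertical below 0.15 rad and contact force between the fingers and large_disc below 0.1 N and x of small_disc_mid in the frame of case between -0.008 and 0.032 m and y of small_disc_mid in the frame of case between -0.056 and 0.056 m and contact force between the fingers and small_disc below 0.1 N and value of joint flap above 1.5 rad), for 0.1 s.
At the end, for the whole second after the job is handed in: The large disc stands stem up (within 0.15 rad) on the floor of the large bay and the small disc on the floor of the small (middle) bay, both at rest and released, and the flap is shut (below 0.05 rad) (x of large_disc_mid in the frame of case between -0.085 and -0.033 m and y of large_disc_mid in the frame of case between -0.056 and 0.056 m and z of each of large_disc_mid, small_disc_mid in the frame of case below 0.031 m and angle between each of large_disc_mid, small_disc_mid's own z axis and vertical below 0.15 rad and contact force between the fingers and large_disc below 0.1 N and x of small_disc_mid in the frame of case between -0.008 and 0.032 m and y of small_disc_mid in the frame of case between -0.056 and 0.056 m and contact force between the fingers and small_disc below 0.1 N and value of joint flap below 0.05 rad and linear speed of each of large_disc, small_disc below 0.02 m/s); the robot touches nothing.
It fails at once if the flap slams (falls faster than 5 rad/s in the last 0.5 rad) (value of joint flap below 0.5 rad and velocity of joint flap below -5 rad/s).
It fails at once if the large disc is dropped (falls loose faster than 0.7 m/s) (linear speed of large_disc above 0.7 m/s and contact force between the fingers and large_disc below 0.1 N).
It fails at once if the small disc is dropped (falls loose faster than 0.7 m/s) (linear speed of small_disc above 0.7 m/s and contact force between the fingers and small_disc below 0.1 N).
It fails at once if a bystander is disturbed (moved over 30 mm) (distance of any of clamp, blade_box, brush, screwdriver, medium, jar, wrench from where it was at the start of the episode above 0.03 m).
It also fails if it takes over 72 s, if anything falls off the work surface, if the arm or the gripper's body presses on something with over 40 N, if the wrist force passes 120 N, or if a joint passes its speed limit or range.

## Working session

There is one attempt and no reset: what is moved stays moved. The work goes in short steps, each a Python script; the robot and the scene stay as the last script left them, time stands still between calls to the robot, and variables do not carry over. Pictures are saved under pics/ and viewed, at most 10 in all, crops included, and the job is handed in when it is done.

```bash
mkdir -p pics; ls; python3 - <<'E'
from cell import bot,hand,eyes,ticket
import cv2,numpy as np
for n in ("scene","side"):
    f=eyes.grab_frame(n); cv2.imwrite(f"pics/{n}0.png",f)
    c=eyes.calibration(n); print(n,{k:np.round(v,3).tolist() if not isinstance(v,str) else v for k,v in c.items()})
print(bot.tcp_to_tips,bot.read_tool_rot(),bot.read_t())
E
```

```text
pics
scene {'K': [[482.15, 0.0, 288.491], [0.0, 482.15, 208.429], [0.0, 0.0, 1.0]], 'eye': [1125.197, -349.816, 1020.37], 'rotation': [0.55, 0.288, 0.981]}
side {'K': [[514.137, 0.0, 276.604], [0.0, 514.137, 198.703], [0.0, 0.0, 1.0]], 'eye': [7.166, 679.359, 1055.272], 'rotation': [0.344, -0.888, -2.305]}
72.6 [-3.06675192e+00 -6.75736548e-01  6.56223040e-04] 0.1
```

View pics/scene0.png

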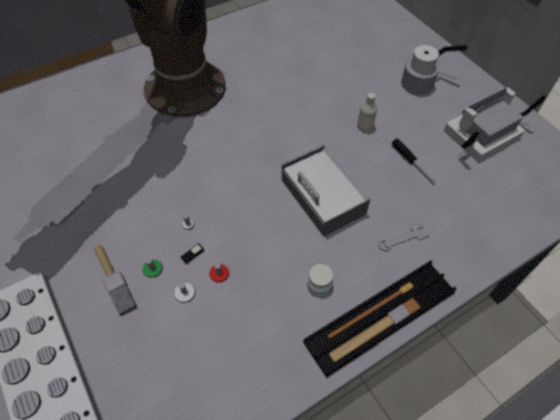

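View pics/side0.png

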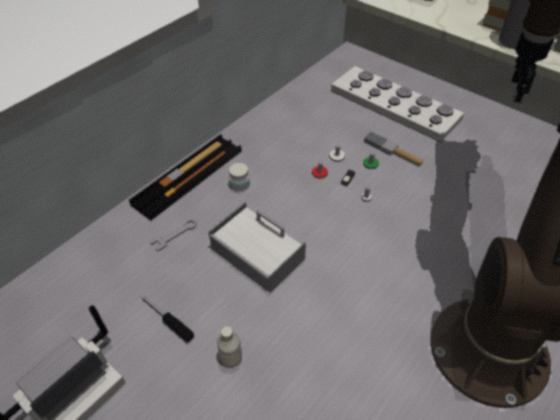

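Scene picture: small white disc (187,224), large white disc (185,292). Look-alikes are green (152,268) and red (220,273), both to be left alone. The case is around (325,190). One close crop will check this.

```bash
cat > h.py <<'E'
from cell import bot,hand,eyes,ticket
import cv2,numpy as np
from scipy.spatial.transform import Rotation as R
def proj(P,c):
    p=(np.atleast_2d(P)-c["eye"])@R.from_rotvec(c["rotation"]).as_matrix()
    q=p*[1,-1,-1]; q=q@np.array(c["K"]).T; return q[:,:2]/q[:,2:]
def unproj(uv,z,c):
    uv=np.atleast_2d(uv); d=np.c_[uv,np.ones(len(uv))]@np.linalg.inv(c["K"]).T*[1,-1,-1]
    d=d@R.from_rotvec(c["rotation"]).as_matrix().T; e=np.array(c["eye"])
    return e+d*((z-e[2])/d[:,2])[:,None]
E
python3 - <<'E'
from h import *
a=cv2.imread("pics/scene0.png");b=cv2.imread("pics/side0.png")
r=lambda i,x,y:cv2.resize(i[y:y+100,x:x+133],(400,300),interpolation=cv2.INTER_CUBIC)
cv2.imwrite("pics/crop.png",np.vstack([np.hstack([r(a,260,140),r(b,190,195)]),np.hstack([r(a,115,207),r(b,285,120)])]))
c=eyes.calibration("scene");d=eyes.calibration("side")
print(unproj([[187,225],[185,293]],4,c).round(),unproj([[366,197],[337,156]],4,d).round())
E
```

```text
[[ 459. -212.    4.]
 [ 622. -295.    4.]] [[ 453. -207.    4.]
 [ 612. -292.    4.]]
```

View pics/crop.png

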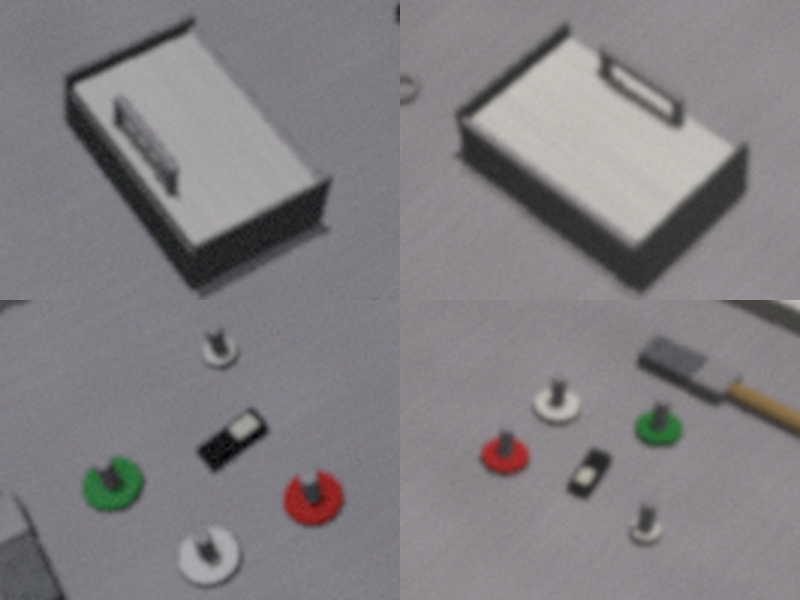

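The crop confirms it: white large disc (185,292), white small disc (187,224), with the bar on the case's -y side. Next I'll fit the case pose and look from close by with the wrist camera.

```bash
cat > fit.py <<'E'
from h import *
from scipy.optimize import least_squares
C=np.array([[-102,-66,68],[-102,66,68],[102,66,68],[102,-66,68]])
def world(p,P): 
    P=np.atleast_2d(P); return R.from_euler("z",p[2]).apply(P)+[p[0],p[1],0]
def fit(obs,p0):
    f=lambda p:np.concatenate([(proj(world(p,P),c)-uv).ravel() for P,uv,c in obs])
    s=least_squares(f,p0); return s.x,s.fun
E
python3 - <<'E'
from fit import *
a=np.array([[67,80],[193,19],[330,179],[193,247]])/3.0075+[260,140]
b=np.array([[347,148],[235,245],[58,118],[168,27]])/3.0075+[190,195]
c=eyes.calibration("scene");d=eyes.calibration("side")
for o in ([(C,a,c)],[(C,b,d)],[(C,a,c),(C,b,d)]):
    p,r=fit(o,[650,0,0]); print(p.round(3),r.round(1))
bar=world(p,[0,-50,88])[0]; print(bar)
q=R.from_rotvec([np.pi,0,0]); q=(R.from_euler("z",p[2])*q)
# tool y along case y ; look-over pose 300 above
pos=[bar[0],bar[1],340]
for s in (0,np.pi):
    o=(q*R.from_euler("z",s)).as_rotvec(); k=bot.inverse_kinematics(pos,o); print(s,o,k)
k=eyes.calibration("wrist"); print(k["eye"],bot.read_ee_pos(), (R.from_rotvec(bot.read_tool_rot()).inv()*R.from_rotvec(k["rotation"])).as_matrix().round(3), R.from_rotvec(bot.read_tool_rot()).inv().apply(np.array(k["eye"])-bot.read_ee_pos()))
E
```

```text
[ 5.665e+02  1.229e+02 -2.400e-02] [-1.5 -1.6  0.1 -1.1  0.7  0.7  0.7  1.4]
[ 5.54812e+02  1.30198e+02 -2.80000e-02] [ 0.8 -0.1  1.   2.4 -1.4 -1.6 -0.5 -1.4]
[ 5.60481e+02  1.26548e+02 -2.70000e-02] [-1.5 -3.9  0.  -3.1  0.3 -1.6  0.3 -1.1 -0.2 -2.3  0.2 -0.  -1.9 -3.6
 -1.2 -3.2]
[559.12234961  76.56686242  88.        ]
0 [ 3.14130247e+00 -4.26988668e-02 -2.61455153e-18] [ 0.08497134  0.34565746 -0.42426916  1.64410286  0.15115158  1.18439715
 -1.97220474]
3.141592653589793 [-4.26988668e-02 -3.14130247e+00  1.92349301e-16] [ 0.33253633  0.41947365 -0.78946908  1.62416988  0.31194278  1.2290529
  1.02432454]
[ 337.19176368 -532.43312106  372.70364971] [ 262.52985304 -566.81912087  303.22739432] [[-0.     0.947  0.32 ]
 [ 1.     0.    -0.001]
 [-0.001  0.32  -0.947]] [ 82.19027425   0.08444434 -69.4874063 ]
```

```bash
cat >> fit.py <<'E'
def ori(yaw): return (R.from_euler("z",yaw)*R.from_rotvec([np.pi,0,0])).as_rotvec()
E
python3 - <<'E'
from fit import *
o=ori(-.027+np.pi)
bot.reach([560,100,360],o); bot.pause(.3)
c=eyes.calibration("wrist"); f=eyes.grab_frame("wrist"); cv2.imwrite("pics/w1.png",f)
np.save("w1.npy",c,allow_pickle=True)
print(bot.read_joint_pos(),bot.read_ee_pos(),bot.read_t(),np.round(c["K"],1).tolist())
g=f.copy()
cv2.imwrite("pics/w1b.png",cv2.resize(g,(800,600),interpolation=cv2.INTER_CUBIC))
E
```

```text
[ 0.30233448  0.41797573 -0.81123466  1.5811767   0.31254774  1.27765223
  0.98642848] [560.04345991  99.81835855 359.98972926] 3.0417 [[292.5, 0.0, 281.2], [0.0, 292.5, 208.8], [0.0, 0.0, 1.0]]
```

View pics/w1b.png

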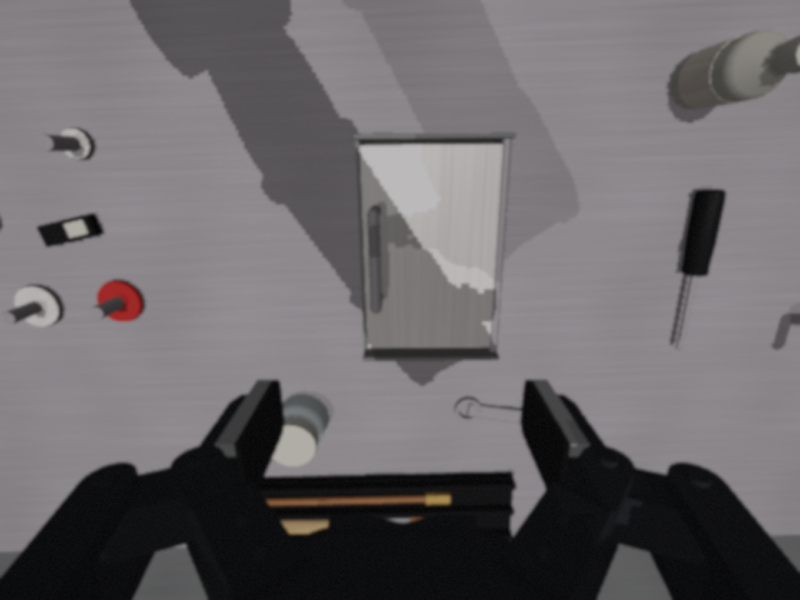

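Wrist picture (800x600): case near wall top edge (356..515,135), far wall (363..499,358), bar from (374,205) to (376,311). The small disc plate is at (76,144) and the large one at (40,306).

```bash
python3 - <<'E'
from fit import *
c=np.load("w1.npy",allow_pickle=True).item()
w=np.array([[356,135],[515,134],[499,358],[363,358]])*.7
p,r=fit([(C,w,c)],[560,125,-.027]); print(p,r.round(1))
B=np.array([[374,205],[376,311]])*.7
u=unproj(B,90,c); print(u, world(p,[[-35,-50,90],[35,-50,90]]))
print(unproj(np.array([[76,144],[40,306]])*.7,6,c), c["eye"])
# case in front/side cameras
for n in("scene","side"):
    print(n,proj(world(p,C),eyes.calibration(n)).round(1).tolist())
# swing feasibility
o=ori(p[2]+np.pi)
for t in np.linspace(0,1.82,7):
    P=world(p,[0,62-112*np.cos(t)+34*np.sin(t),54+112*np.sin(t)+34*np.cos(t)+58])[0]
    k=bot.inverse_kinematics(P,o); print(P.round(),None if k is None else np.round(k,2))
E
```

```text
[ 5.61921624e+02  1.26966383e+02 -2.33739467e-02] [-1.7 -1.2  1.8 -1.1  0.4  1.7 -0.5  2. ]
[[513.25062873  78.54867692  90.        ]
 [603.39252933  75.8605311   90.        ]] [[525.76259314  77.79805447  90.        ]
 [595.74347206  76.16202719  90.        ]]
[[ 457.32860786 -207.8617894     6.        ]
 [ 618.83418426 -292.14786831    6.        ]] [477.43637728 101.80798738 429.46846554]
scene [[281.2, 163.2], [324.5, 143.5], [370.6, 198.2], [325.2, 221.4]]
side [[304.7, 241.6], [267.9, 276.2], [206.8, 230.6], [243.9, 200.7]]
[561.  77. 146.] [ 0.25  0.62 -0.69  1.85  0.51  0.86  0.86]
[561.  92. 178.] [ 0.24  0.59 -0.72  1.81  0.48  0.92  0.86]
[562. 116. 204.] [ 0.21  0.57 -0.74  1.77  0.45  0.98  0.84]
[562. 147. 221.] [ 0.17  0.56 -0.75  1.74  0.44  1.02  0.8 ]
[563. 182. 229.] [ 0.11  0.57 -0.76  1.7   0.44  1.05  0.75]
[564. 217. 226.] [ 0.05  0.59 -0.76  1.67  0.45  1.06  0.7 ]
[565. 250. 212.] [-0.02  0.63 -0.75  1.65  0.48  1.05  0.64]
```

```bash
cat >> fit.py <<'E'
p=np.array([561.5,127,-.0234]); OC=ori(p[2]+np.pi)
DZ=57
def barpose(t,dz=0): return world(p,[0,62-112*np.cos(t)+34*np.sin(t),54+112*np.sin(t)+34*np.cos(t)+DZ+dz])[0]
E
python3 - <<'E'
from fit import *
hand.grip(36,25); print(bot.tcp_to_tips)
bot.reach(barpose(0,60),OC)
print(bot.movel(barpose(0),velocity=80,max_force=10), bot.read_ee_pos(), bot.tcp_to_tips)
hand.grip(0,25); print(bot.read_gripper_width(),bot.read_finger_force(),bot.read_contact_force(),bot.read_t())
for t in np.linspace(.12,.36,3):
    bot.movel(barpose(t),velocity=80)
    print(t,bot.read_contact_force().round(1) if hasattr(bot.read_contact_force(),'round') else bot.read_contact_force(),bot.read_gripper_width())
cv2.imwrite("pics/s1.png",eyes.grab_frame("scene")[100:250,230:430])
E
```

```text
72.6
False [560.53640255  77.20550407 145.25313636] 72.6
8.789811337843618 24.49799358844757 [-0.15726537 -2.4940814   4.84231397] 5.5
0.12 [ 1.8 -4.6 -0. ] 9.171875278434177
0.24 [ 2.2 -6.5  1.1] 8.607988149295107
0.36 [ 0.9 -7.1  4.4] 8.685833140108464
```

```bash
python3 - <<'E'
from fit import *
for t in np.linspace(.5,1.8,10):
    bot.movel(barpose(t),velocity=90)
    F=np.array(bot.read_contact_force()); print(round(t,2),F.round(1),round(bot.read_gripper_width(),1))
    if np.linalg.norm(F)>45: print("stop"); break
else:
    hand.grip(20); bot.pause(.2); print(bot.read_contact_force(),bot.read_ee_pos())
    bot.movel(np.array(bot.read_ee_pos())+[0,0,70],velocity=120)
    cv2.imwrite("pics/s2.png",cv2.resize(eyes.grab_frame("scene")[80:260,220:460],(720,540)))
print(bot.read_t())
E
```

```text
0.5 [ -0.6 -10.2   8.3] 8.9
0.64 [ -3.  -10.5  12.6] 8.8
0.79 [-3.1 -9.6 12.9] 8.8
0.93 [-2.9 -4.8  9.7] 8.9
1.08 [-2.4 -3.4 10.8] 8.8
1.22 [-2.8 -1.8  8.4] 9.2
1.37 [-1.2  0.2  6.2] 8.9
1.51 [-1.2  1.1  5.9] 8.9
1.66 [-3.3  1.2  3.9] 8.9
1.8 [-3.   1.6  2.2] 8.5
[ 0.50253031 -0.27189445  0.12543539] [564.5386631  247.22335642 212.37255494]
11.1833
```

View pics/s2.png

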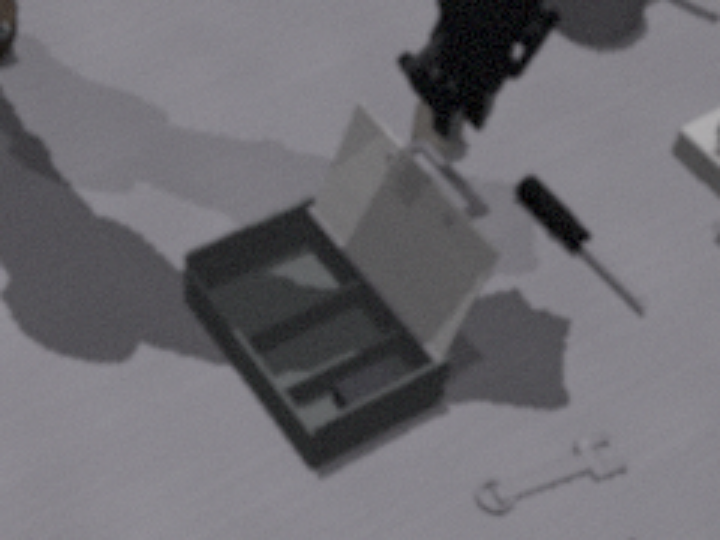

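The flap stands open by itself with the three bays visible, and the clamp is in the far bay. Next is the large disc, starting with a close look.

```bash
cat >> fit.py <<'E'
def white(g,c,guess):
    f=cv2.cvtColor(g,cv2.COLOR_BGR2HSV); m=((f[...,2]>165)&(f[...,1]<40)).astype(np.uint8)
    n,l,s,ce=cv2.connectedComponentsWithStats(m)
    uv=proj([[*guess,8]],c)[0]; res=[]
    for i in range(1,n):
        if s[i,4]>60 and np.hypot(*(ce[i]-uv))<90:
            pts=np.argwhere(l==i)[:,::-1].astype(np.float32); h=cv2.convexHull(pts)
            W=unproj(h[:,0],8,c)[:,:2].astype(np.float32); ctr,r=cv2.minEnclosingCircle(W); res.append((np.round(ctr,1),round(r,1),s[i,4],ce[i].round()))
    return uv,res
E
python3 - <<'E'
from fit import *
for n,g in (("large",(618.5,-292)),("small",(457.5,-208))):
    bot.reach([*g,200],OC); bot.pause(.2)
    hand.grip(40)
    c=eyes.calibration("wrist"); f=eyes.grab_frame("wrist"); cv2.imwrite(f"pics/w_{n}.png",f); np.save(f"w_{n}.npy",c,allow_pickle=True)
    print(n,white(f,c,g),bot.read_t(),bot.read_ee_pos())
a=[cv2.imread(f"pics/w_{n}.png")[60:360,80:480] for n in("large","small")]
cv2.imwrite("pics/wd.png",np.hstack(a))
E
```

```text
large (array([281.52740975, 202.79801715]), [(array([ 606.5, -335.7]), 14.8, np.int32(70), array([235., 192.]))]) 13.7417 [ 618.4976532  -292.01204627  199.99341137]
small (array([281.45840125, 202.50777864]), []) 14.9667 [ 457.74420241 -207.99405009  199.88737765]
```

View pics/wd.png

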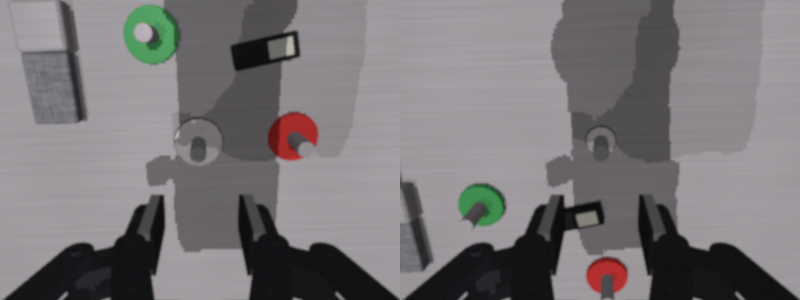

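Close crop: large disc plate at about (278,201) full-frame, small at about (281,199). Both are white, and the red and green look-alikes are well clear. I'm above the small disc, so I'll take it first.

```bash
cat > pick.py <<'E'
from fit import *
def run(n,uv,cx):
    c=np.load(f"w_{n}.npy",allow_pickle=True).item()
    g=unproj([uv],7,c)[0][:2]; print(n,"at",g.round(1))
    hand.grip(40)
    if np.hypot(*(np.array(bot.read_ee_pos())[:2]-g))>30: bot.reach([*g,200],OC)
    bot.movel([*g,130],OC,velocity=200)
    print("hit",bot.movel([*g,88],velocity=80,max_force=6),bot.read_ee_pos())
    hand.grip(0,40); print("w",bot.read_gripper_width(),bot.read_finger_force())
    z0=bot.read_ee_pos()[2]
    bot.movel([*g,240],velocity=150)
    if bot.read_gripper_width()<11: print("MISSED"); return
    T=world(p,[cx,-25,0])[0][:2]
    bot.movel([*T,240],velocity=250); bot.pause(.1)
    cv2.imwrite(f"pics/h_{n}.png",eyes.grab_frame("scene"))
    bot.movel([*T,z0+20],velocity=150); 
    print("touch",bot.movel([*T,z0+3],velocity=25,max_force=4),bot.read_ee_pos(),bot.read_t())
    hand.grip(30); bot.pause(.1)
    bot.movel([*T,240],velocity=200); print(bot.read_gripper_width(),bot.read_t())
E
python3 - <<'E'
from pick import *
run("small",(281.5,199.5),12)
cv2.imwrite("pics/s3.png",cv2.resize(eyes.grab_frame("scene")[80:260,220:460],(720,540)))
E
```

```text
small at [ 454.9 -207.9]
hit False [ 454.91133541 -207.70316404   87.86502822]
w 12.604234757655528 38.95636975765228
touch True [572.82268335 101.66872758  93.4633044 ] 21.125
30.1962301266784 22.4167
```

View pics/s3.png

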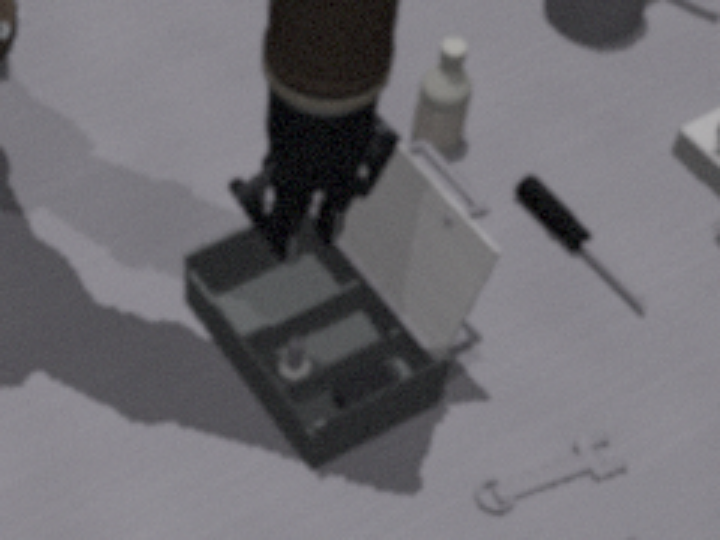

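The small disc stands in the middle bay at about (294,360), upright. Now the large one.

```bash
python3 - <<'E'
from pick import *
bot.movel([570,-60,240],velocity=250)
run("large",(278,201),-59)
bot.movel([500,0,330],velocity=250)
bot.reach([520,-120,330],OC)
cv2.imwrite("pics/s4.png",cv2.resize(eyes.grab_frame("scene")[80:260,220:460],(720,540)))
E
```

```text
large at [ 617.  -295.3]
hit False [ 617.05005796 -295.18439048   87.8682166 ]
w 12.537489317915783 38.99273693561554
touch True [501.80580554 103.28721273  93.51866075] 30.7583
30.07075840183496 32.05
```

View pics/s4.png

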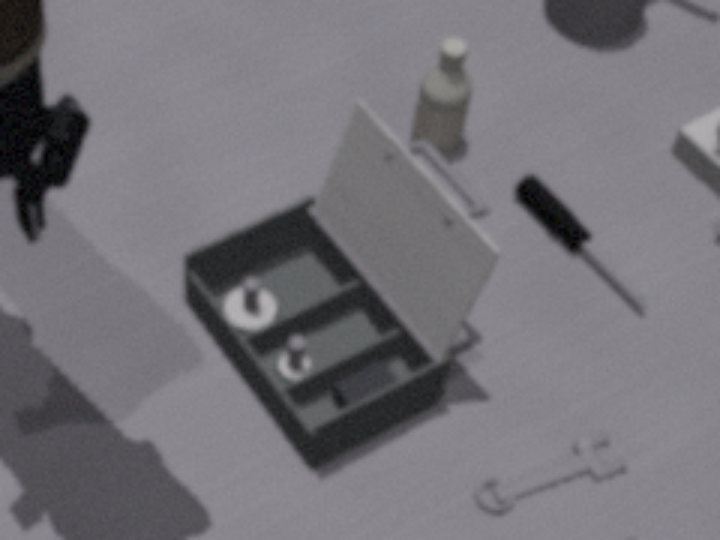

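Both discs stand in their bays at (250,305) and (295,360), with the flap still open. Now lower the flap.

```bash
python3 - <<'E'
from fit import *
hand.grip(18.5,25)
bot.reach(barpose(1.85,90),OC)
hit=bot.movel(barpose(1.85),velocity=60,max_force=8); print(hit,bot.read_ee_pos(),bot.read_contact_force(),bot.read_t())
if not hit or bot.read_ee_pos()[2]-barpose(1.85)[2]<8:
    hand.grip(0,25); print(bot.read_gripper_width(),bot.read_finger_force())
    if bot.read_gripper_width()>6:
        for t in np.linspace(1.72,0,13):
            bot.movel(barpose(t),velocity=80)
            F=np.array(bot.read_contact_force()); w=bot.read_gripper_width(); print(round(t,2),F.round(1),round(w,1))
            if np.linalg.norm(F)>45 or w<6: print("STOP"); break
print(bot.read_t())
cv2.imwrite("pics/s5.png",cv2.resize(eyes.grab_frame("scene")[80:260,220:460],(720,540)))
E
```

```text
False [564.58513872 252.6270147  209.67499879] [-0.15428059 -0.22475997  0.07990133] 36.6917
8.753771887169416 24.54528272151947
1.72 [0.6 1.5 1.9] 8.5
1.58 [1.  0.8 5.6] 8.6
1.43 [1.5 0.4 3.7] 9.1
1.29 [ 3.1 -1.3  1.9] 8.7
1.15 [ 4.8  0.1 -3.2] 9.0
1.0 [ 3.9 -0.4 -1.1] 8.8
0.86 [ 4.3 -0.5  2.1] 9.0
0.72 [ 3.5 -1.6  3.5] 9.1
0.57 [ 3.1 -1.3  2. ] 8.7
0.43 [ 3.  -1.7  1. ] 8.8
0.29 [ 3.7 -2.8  1.7] 8.9
0.14 [ 2.7 -2.3 -0.2] 8.9
0.0 [ 1.7 -3.  -1.1] 8.6
41.5667
```

```bash
python3 - <<'E'
from fit import *
print(bot.movel(barpose(0,-3),velocity=20,max_force=8),bot.read_ee_pos())
hand.grip(30); bot.pause(.2); print(bot.read_contact_force())
bot.movel(barpose(0,100),velocity=120)
bot.reach([480,-100,330],OC); bot.pause(.3)
cv2.imwrite("pics/s6.png",cv2.resize(eyes.grab_frame("scene")[80:320,100:420],(800,600)))
print(bot.read_t(),bot.read_contact_force())
E
```

```text
True [560.1543865   76.64126372 143.41918665]
[ 0.27479306  0.18348039 -1.19811272]
44.575 [-0.67793418  0.40380886  0.43568667]
```

View pics/s6.png

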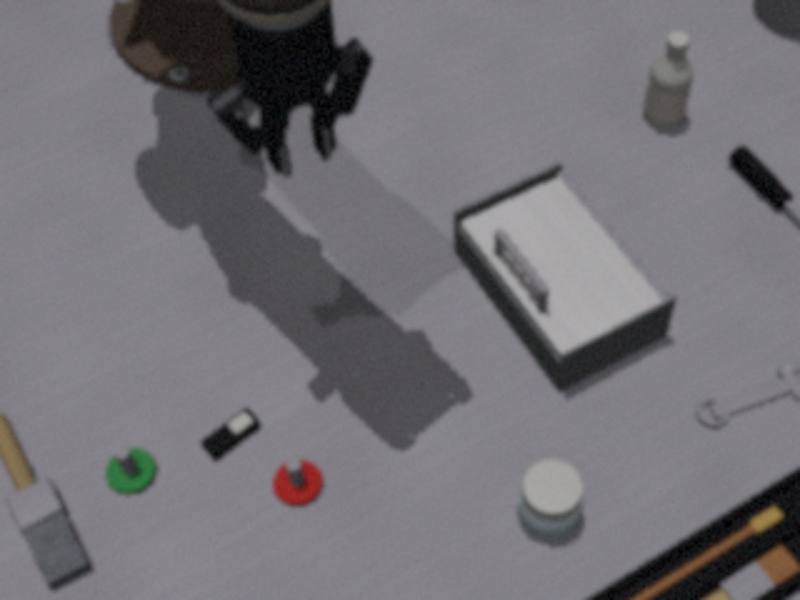

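The flap is shut with its bar at (521,270), and the bystanders are where they were. Handing in.

```bash
python3 -c "
from cell import ticket
print(ticket.job_done())"
```

```text
the job is handed in; nothing more can be done
None
```

I handed the job in at about 45 s: both discs stood stem up in their bays when last seen, the flap was then lowered under control and is shut, and the arm is clear; the judge's verdict was not shown.

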